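# Turn over the top leaf of the finish sample book

## Robot

A 6-joint arm with a two-finger parallel gripper is mounted at the origin on a cart in front of the work surface, level with it; the furniture and walls round the work are solid. World frame = base frame: x ahead of the robot, y to its left, z up, the work surface at z = 0. Lengths are in mm, angles in rad, forces in N, time in s.
With the tool pointing down it reaches from about 300 to 775 mm from the base axis. Payload 14.6 kg.
Tool frame: the origin (TCP) lies midway between the tips of the shut fingers; the grasp point (between the pads) lies 19 mm behind it; z points along the fingers, y is the line along which they close (so a half turn about z gives the same grasp; the last joint's range is limited). The gripper opens to 94 mm and grips with 3 to 60 N. Pads are 16 mm wide; open, the fingers measure 119 mm over their backs; the gripper's body (75 mm by 177 mm) begins 78 mm behind the grasp point.
Start: joints at [-1.33, 0.3, 1.521, -0, 1.321, -0.067], TCP at [166.622, -524.143, 205.446] pointing down, gripper open.
Joint ranges: [-3.03, 3.03], [-0.79, 2.21], [0.23, 2.52], [-1.04, 4.18], [0, 3.07], [-2.55, 2.55]. Speed limits (rad/s): [2.22, 2.22, 2.57, 3.14, 3.14, 3.14].

## Interface

Orientations are given as [roll, pitch, yaw] about the fixed x, y, z axes, in that order (R = Rz(yaw) Ry(pitch) Rx(roll)).
In Python, from cell import manip gives the robot as it stands.
- The arm moves only by the shell command python3 -m creep 'ROWS' [OPENING] [FORCE]. ROWS is text: rows parted by semicolons, each of 6 numbers parted by spaces: the shift along the tool's x, y, z normalised to -1 to 1, where 1 is 4 cm, then the turn, a rotation vector about the tool's x, y, z normalised to -1 to 1, where 1 is pi rad. In form: dx dy dz ax ay az; .... A call has 1 to 20 rows; each row shifts and turns the commanded pose from where the row before left it, along the tool's axes as they then stand; what a row does not reach is not made up. A row lasts 1/8 s, in which the tool goes at most 62.5 mm and 10.7 degrees, less where a joint would pass 70% of its speed; a pose out of reach is approached as far as the arm can. A call with a number of a shift or a turn outside -1 to 1 is refused whole. A call with a gripper value outside its range is refused whole. OPENING is the closure, from 0 (fully open) to 1 (shut), set as the call begins (- or left out, the last holds). The fingers move at their own pace and stop on an object; FORCE is the grip in N (left out, the last holds). Time passes only in rows, so rows that do not move let the fingers close. It gives the time, the measured TCP pose, the force, the opening and the grip force at its end, in the units of the state.
- manip.read_state(): the state, without advancing time (a new reading comes with each control period).
- manip.camera(name): name is "scene" or "top"; returns a dict with "color" (384x512x3 uint8, red, green, blue), "range_z" (384x512 float32, mm along the optical axis (not along the pixel's ray), 0 where there is no reading), "camera_matrix" (3x3 intrinsics, pixels), "T" (4x4, takes a point from camera to world coordinates). Camera axes: x right, y down, z forward; pixel columns grow to the right and rows downward; lengths in mm; the calibration is good to about 2 mm. A picture is of the moment at which its call begins.
- manip.sign_off(): hands the job in; it is judged then, once.
The state is a dict: "clock": time; "joints": joint angles; "qd": joint speeds; "effort": joint torques, N m; "eef_pos": TCP position; "eef_rot": TCP orientation; "wrist_force": force on the tool from outside, world axes, zero at the start; "moment": the same for the moment, N m; "finger_gap": finger opening in mm; "finger_force": force on a finger pad.
Only numpy, scipy, OpenCV 4.12 (cv2) and the standard library are available. Lean on these libraries where they do the work, as an engineer would, in place of code of your own. Each camera call takes 0.05 s, during which the arm holds its last target. There are 200 camera calls.

## Task

Turn the red top leaf of the finish sample book (the one with the yellow tab) over the spine, from the left side until it lies fully flat on the right side, so that the green leaf under it is in view next to the paint. Only push it with the fingertips, smoothly and without flinging it (the yellow tab stands out so that a finger can get under it), and never pinch it between the fingers. Leave the green leaf with the white tab lying where it is, and leave the paint tin, the tape measure and the black tape roll where they stand.

Things in the scene. Friction and masses are not known exactly. Their poses are not given: they have to be found in the camera images.
- sample_book: Finish sample book, fixed. Origin: centre of its underside on the bench, below the spine; x along the spine (away from the robot at yaw 0), y left (where the red and green leaves start), z up. Base plate 150 (x) by 210 (y) by 12 mm, top 40 mm up, on a foot 120 by 140 by 28 mm. A fixed brown leaf, top 45.5 mm up, lies on the right (-y) half
- spine (a point): Middle of the spine: an 8 mm steel rod along the book's x axis, book x = y = 0, 46.5 mm above the bench, with end posts up to 58 mm at book x = +-72 mm
- top_leaf (a joint): Red leaf's turn about its hinge line (along book x at y = 0, z = 50 mm). 0: level on the left (+y); 1.57: upright; 3.14 (stop): level on the right. Starts at 0 to 0.3. Rigid plate 5 mm thick, hinge at mid thickness, 124 mm along the spine, 10 to 125 mm off the hinge, 0.08 to 0.16 kg, red both sides. Stiff hinge (0.14 N m): it stays where left; about 2 N at the tab turns it
- top_tab (a point): Middle of the outer edge of the red leaf's yellow tab: 152 mm off the hinge line, book x = +40 mm (toward the far end), mid thickness. The tab is 40 mm wide along the spine, 5 mm thick, stands out 27 mm past the leaf's edge and 47 mm past the base plate; under it, at 0 rad, 47 mm of free space down to the bench
- second_leaf (a joint): Turn of the green second leaf about its own hinge line (book y = 0, z = 43 mm), same sense; it starts at 0, level under the red leaf, and must stay there. 5 mm thick, 124 mm along the spine, reaches 112 mm off the hinge line; equally stiff hinge
- second_tab (a point): Middle of the outer edge of the white tab of the green leaf, 138 mm off the hinge line, 40 mm toward the near end (book x = -40 mm); tab 40 mm wide
- paint_tin: Small paint tin with a teal lid, 75 mm across, 66 mm high, loose. Origin: centre of its underside, z up
- tape_measure: Pocket tape measure, black and red, 61 x 86 x 38 mm, loose. Origin: on its underside, z up
- electrical_tape: Roll of black electrical tape lying flat, 66 mm across, 19 mm high, loose, to the left of the book. Origin: centre of its underside, z up

How it is judged:
By the outcome, as a careful person would: the job done as asked, in the order asked, and still so for the second after the job is handed in, with the robot touching nothing.
It also fails if it takes over 48 s, if anything falls off the work surface, if the arm or the gripper's body presses on something with over 40 N, if the wrist force passes 120 N, or if a joint passes its speed limit or range.

## Working session

There is one attempt and no reset: what is moved stays moved. The work goes in short steps, Python scripts to look and compute and a shell command to move; the robot and the scene stay as the last step left them, time stands still between calls to the robot, and variables do not carry over. Pictures are saved under pics/ and viewed, at most 10 in all, crops included, and the job is handed in when it is done.

```bash
ls; mkdir -p pics; cat > h.py <<'E'
import numpy as np, cv2
from cell import manip
def cam(n):
    d=manip.camera(n); return d
def pts(d):
    K=d["camera_matrix"];z=d["range_z"];v,u=np.mgrid[:z.shape[0],:z.shape[1]]
    P=np.stack([(u-K[0,2])/K[0,0]*z,(v-K[1,2])/K[1,1]*z,z],-1)
    return P@d["T"][:3,:3].T+d["T"][:3,3]
E
python3 - <<'E'
from h import *
s=manip.read_state();print(s)
a=cam("scene");b=cam("top")
im=np.vstack([a["color"],b["color"]])[:,:,::-1]
cv2.imwrite("pics/a.png",cv2.resize(im,(800*512//1024*2//1 if 0 else 400,600)))
cv2.imwrite("pics/scene.png",a["color"][:,:,::-1]);cv2.imwrite("pics/top.png",b["color"][:,:,::-1])
np.savez("d.npz",pa=pts(a),pb=pts(b),ca=a["color"],cb=b["color"])
E
```

```text
pics
{'clock': 0.0, 'joints': array([-1.32963422e+00,  3.00474005e-01,  1.52154365e+00, -1.52303691e-05,
        1.32070415e+00, -6.65955385e-02]), 'qd': array([ 1.49166084e-03,  7.63390769e-05, -2.06913160e-03, -1.39258486e-03,
       -5.06148095e-04,  1.52554212e-03]), 'effort': array([ 3.29821614e-04, -5.31805229e+01, -3.52730477e+01,  7.07738986e-02,
        2.43594573e-02, -9.89643763e-05]), 'eef_pos': array([ 166.54348029, -523.91753179,  204.90057272]), 'eef_rot': array([-3.14046502e+00, -6.04214642e-05,  3.07761388e-01]), 'wrist_force': array([-0.81753916, -0.43338831, -0.49218524]), 'moment': array([ 0.02453244, -0.0375028 ,  0.06302815]), 'finger_force': 0.0, 'finger_gap': 94.30784745857852}
```

View pics/scene.png

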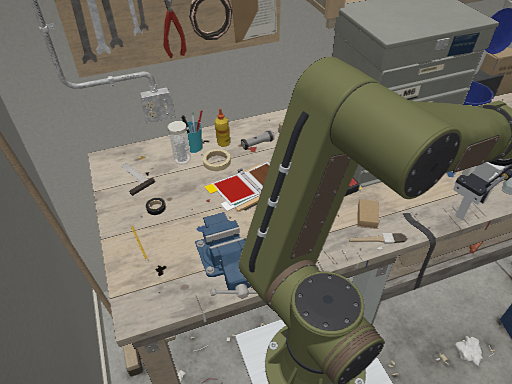

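View pics/top.png

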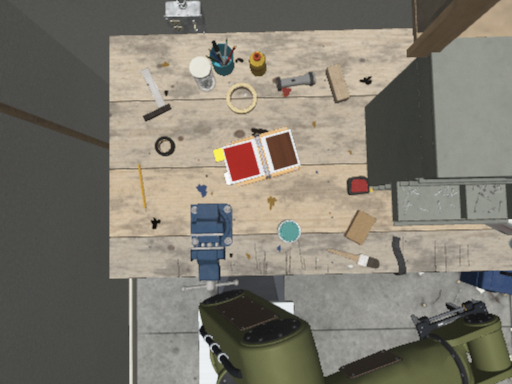

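The top view shows the book at about (261,157), with the yellow tab at (219,155) and the white tab at (228,179). The tin is at (289,231), the tape measure at (358,186), the tape roll at (165,146) and a tall vise at (210,240).

```bash
python3 - <<'E'
from h import *
d=np.load("d.npz");P=d["pb"];c=d["cb"];hsv=cv2.cvtColor(c,cv2.COLOR_RGB2HSV)
box=np.zeros(c.shape[:2],bool);box[125:190,205:305]=1
def m(lo,hi,b=box): return (cv2.inRange(hsv,np.array(lo),np.array(hi))>0)&b
M={'yellow':m((22,120,120),(35,255,255)),'red':m((0,150,90),(6,255,255))|m((174,150,90),(180,255,255)),'brown':m((4,80,20),(15,255,110))}
for k,x in M.items():
    cnt=max(cv2.findContours(x.astype(np.uint8),cv2.RETR_EXTERNAL,cv2.CHAIN_APPROX_NONE)[0],key=cv2.contourArea)
    y=np.zeros(x.shape,np.uint8);cv2.drawContours(y,[cnt],-1,1,-1);q=P[y>0]
    r=cv2.minAreaRect(q[:,:2].astype(np.float32))
    print(k,len(q),q.mean(0).round(1),q.min(0).round(),q.max(0).round(),'rect',np.round(r[0]),np.round(r[1]),round(r[2],1), cv2.boxPoints(r).round().tolist())
    A=np.c_[q[:,:2],np.ones(len(q))];print(' plane',np.linalg.lstsq(A,q[:,2],rcond=None)[0].round(4))
for n,(u,v,w) in {'tin':(289,231,14),'meas':(358,186,14),'roll':(165,146,12),'vise':(210,240,50),'cabinet':(380,130,15),'jar':(201,68,12),'torch':(295,82,22),'ring':(241,98,18),'pen':(222,58,16)}.items():
    q=P[v-w:v+w,u-w:u+w].reshape(-1,3);q=q[q[:,2]>10]
    print(n,q.min(0).round(),q.max(0).round())
print(P[10:50,240:280].reshape(-1,3).max(0))
E
```

```text
yellow 105 [643.   76.9  62.3] [624.  58.  -3.] [664. 101.  74.] rect [646.  80.] [45. 34.] 13.4 [[620.0, 91.0], [628.0, 58.0], [672.0, 68.0], [664.0, 101.0]]
 plane [ 0.0981 -0.9382 71.3294]
red 888 [619.7   2.8  65.8] [469. -51.  50.] [ 680.   58. 1326.] rect [569. -11.] [213.  89.] 14.5 [[455.0, 6.0], [477.0, -80.0], [683.0, -27.0], [661.0, 59.0]]
 plane [-8.377000e-01 -1.935000e-01  5.854237e+02]
brown 729 [ 653.2 -128.5   50.8] [ 469. -176.   37.] [ 713.  -47. 1326.] rect [ 587. -119.] [105. 257.] 81.1 [[452.0, -151.0], [706.0, -191.0], [722.0, -87.0], [469.0, -47.0]]
 plane [ -0.9712   0.8941 800.0033]
tin [ 355. -185.   16.] [ 469.  -47. 1326.]
meas [ 469. -423.   10.] [ 579.  -47. 1326.]
roll [469. -47.  10.] [ 717.  295. 1326.]
vise [214. -47.  10.] [ 498.  195. 1326.]
cabinet [ 469. -424.   10.] [ 771.  -47. 1326.]
jar [469. -47.  48.] [ 973.  150. 1326.]
torch [ 469. -252.   10.] [ 925.  -47. 1326.]
ring [469. -50.  10.] [ 895.   49. 1326.]
pen [469. -47.  11.] [1000.  101. 1326.]
[1086.47335226    1.65227164 1326.20967459]
```

```bash
python3 - <<'E'
from h import *
d=np.load("d.npz");P=d["pb"];c=d["cb"];hsv=cv2.cvtColor(c,cv2.COLOR_RGB2HSV)
box=np.zeros(c.shape[:2],bool);box[125:190,205:305]=1;ok=P[...,2]<500
def m(lo,hi): return (cv2.inRange(hsv,np.array(lo),np.array(hi))>0)&box&ok&(P[...,2]>30)
M={'yellow':m((22,120,120),(35,255,255)),'red':m((0,150,90),(6,255,255))|m((174,150,90),(180,255,255)),'brown':m((4,80,20),(15,255,110))}
for k,x in M.items():
    x=cv2.morphologyEx(x.astype(np.uint8),cv2.MORPH_OPEN,np.ones((3,3)))
    q=P[(x>0)]
    A=np.c_[q[:,:2]-q[:,:2].mean(0),np.ones(len(q))]
    w=np.ones(len(q),bool)
    for _ in range(5):
        f=np.linalg.lstsq(A[w],q[w,2],rcond=None)[0];r=abs(q[:,2]-A@f);w=r<3*np.median(r)+.5
    R=cv2.minAreaRect(q[w,:2].astype(np.float32))
    print(k,len(q),w.sum(),q[w].mean(0).round(1),'plane',f.round(3),'rect',np.round(R[0],1),np.round(R[1]),round(R[2],1),cv2.boxPoints(R).round().tolist())
for n,(u,v,w) in {'tin':(289,231,14),'meas':(358,186,14),'roll':(165,146,12),'vise':(210,240,50),'cabinet':(380,130,15),'jar':(201,68,12),'torch':(295,82,22),'ring':(241,98,18),'pen':(222,58,16)}.items():
    q=P[v-w:v+w,u-w:u+w].reshape(-1,3);q=q[(q[:,2]>10)&(q[:,2]<900)]
    print(n,q.min(0).round(),q.max(0).round())
q=P[:, :360].reshape(-1,3);print(np.nanmax(np.where(q[:,2:]<1000,q[:,2:],0)))
E
```

```text
yellow 96 94 [642.9  75.8  67.3] plane [-0.089  0.112 67.278] rect [642.9  76. ] [38. 27.] 9.1 [[622.0, 86.0], [627.0, 60.0], [664.0, 66.0], [659.0, 92.0]]
red 882 866 [620.3   2.9  60.1] plane [-2.4000e-02  9.7000e-02  6.0144e+01] rect [620.5   2.7] [107.  89.] 14.5 [[558.0, 32.0], [580.0, -54.0], [683.0, -27.0], [661.0, 59.0]]
brown 722 703 [ 654.3 -128.4   45.5] plane [-1.0000e-03 -2.0000e-03  4.5507e+01] rect [ 654.3 -128.6] [106.  75.] 13.9 [[594.0, -105.0], [612.0, -178.0], [715.0, -152.0], [697.0, -79.0]]
tin [ 355. -185.   16.] [ 429. -110.   71.]
meas [ 506. -423.   10.] [ 579. -349.   48.]
roll [653. 231.  10.] [717. 295.  25.]
vise [214.  -8.  10.] [498. 195. 205.]
cabinet [ 632. -424.   10.] [ 771. -419.  281.]
jar [868.  85.  48.] [973. 150. 165.]
torch [ 867. -252.   10.] [ 925. -119.   42.]
ring [790. -50.  10.] [895.  49.  32.]
pen [880.   8.  11.] [1000.  101.  165.]
695.2762972832608
```

```bash
python3 -m creep '0 0 -.5 0 0 0;0 0 -.9 0 0 0;.9 -.73 0 0 0 0;.9 -.73 0 0 0 0;.9 -.73 0 0 0 0;.9 -.73 0 0 0 0;.9 -.73 0 0 0 0;.9 -.73 0 0 0 0;.9 -.73 0 0 0 0;.9 -.73 0 0 0 0;.9 -.73 0 0 0 0;.9 -.73 0 0 0 0;.9 -.73 0 0 0 0;.9 -.73 0 0 0 0;.9 -.73 0 0 0 0;.9 -.73 0 0 0 0;.9 -.73 0 0 0 0;.9 -.73 0 0 0 0;.9 -.73 0 0 0 0;.9 -.73 0 0 0 0' 1
python3 -m creep '0 0 0 0 0 -.0535;0 0 0 0 0 -.0535;0 0 0 0 0 -.0535;0 0 0 0 0 -.0535;0 0 0 0 0 -.0535;0 0 0 0 0 -.0535;0 0 0 0 0 -.0535;0 0 0 0 0 -.0535;0 0 0 0 0 -.0535;0 0 0 0 0 0'
python3 -c "
from h import *
print(manip.read_state()['joints'])"
```

```text
clock: 2.6
eef_pos: [625.5, 174.4, 261.0]
eef_rot: [-3.142, 0.001, 0.308]
wrist_force: [0.2, -0.5, 0.5]
finger_gap: 0.3
finger_force: 0.0
clock: 3.85
eef_pos: [624.8, 173.0, 261.0]
eef_rot: [-3.141, -0.0, 1.819]
wrist_force: [-0.2, 0.2, -0.1]
finger_gap: 0.3
finger_force: 0.0
[ 2.13706628e-01  4.97657104e-01  1.12102285e+00 -2.15994527e-05
  1.52366808e+00 -3.49826718e-02]
```

```bash
python3 -m creep '0 0 0 0 -.05 0;0 0 0 0 -.05 0;0 0 0 0 -.05 0;0 0 0 0 -.05 0;0 0 0 0 -.05 0;0 0 0 0 -.03 0;0 0 0 0 0 0'
python3 -c "
from h import *
s=manip.read_state();print(s['joints'],s['eef_rot'])
from scipy.spatial.transform import Rotation as R
print(R.from_euler('xyz',s['eef_rot']).as_matrix().round(3))
a=cam('scene');cv2.imwrite('pics/b.png',cv2.resize(a['color'][80:270,80:340,::-1],(780,570)))"
```

```text
clock: 4.72
eef_pos: [624.5, 173.9, 259.8]
eef_rot: [-3.141, 0.88, 1.82]
wrist_force: [-0.1, 0.2, -0.2]
finger_gap: 0.5
finger_force: 0.0
[ 0.52716814  0.64193687  1.12813434 -0.83807596  1.65230317  0.33106762] [-3.14124592  0.8797246   1.81999442]
[[-0.157  0.969  0.19 ]
 [ 0.618  0.246 -0.747]
 [-0.771 -0.    -0.637]]
```

View pics/b.png

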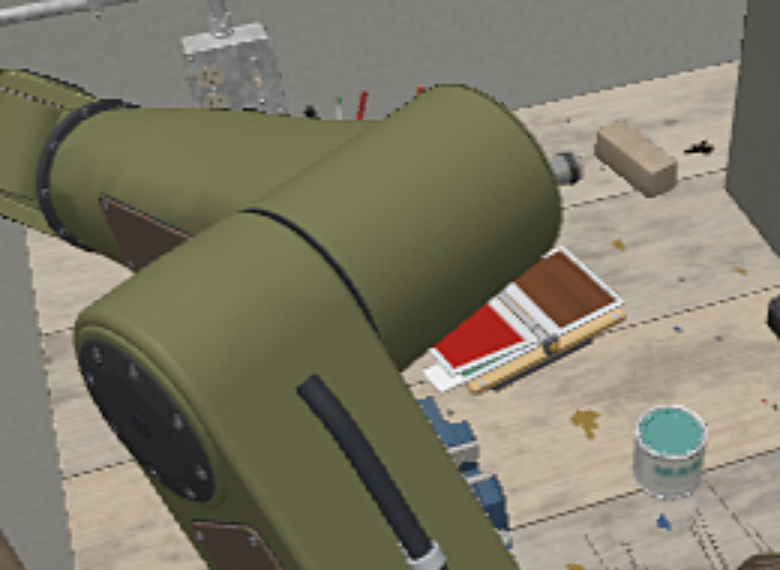

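The picture shows the wrist leaning to the left of the book, and the rest of the scene is undisturbed. The tin is at (670,450) in the crop. Next I'll lower the tip beside the tab.

```bash
python3 -m creep '.475 -.02 .51 0 0 0;.475 -.02 .51 0 0 0;.475 -.02 .51 0 0 0;.475 -.02 .51 0 0 0;.475 -.02 .51 0 0 0;.475 -.02 .51 0 0 0;.475 -.02 .51 0 0 0;.475 0 .51 0 0 0;0 0 0 0 0 0;0 0 0 0 0 0'
cat >> h.py <<'E'
def st():
    s=manip.read_state();p=s['eef_pos'];a=.251;d=p[:2]-[637,-62.5]
    print('t',round(s['clock'],2),'book x,y,z',np.round([d[0]*np.cos(a)+d[1]*np.sin(a),-d[0]*np.sin(a)+d[1]*np.cos(a),p[2]],1),'rot',s['eef_rot'].round(3),'j',s['joints'].round(2),'F',s['wrist_force'].round(1))
E
python3 -c "
from h import *
st()
a=cam('top');cv2.imwrite('pics/c.png',cv2.resize(a['color'][100:220,130:320,::-1],(760,480)))"
```

```text
clock: 6.02
eef_pos: [627.1, 144.0, 41.0]
eef_rot: [3.14, 0.879, 1.819]
wrist_force: [1.0, 0.7, -0.6]
finger_gap: 0.4
finger_force: 0.0
t 6.03 book x,y,z [ 41.6 202.5  41. ] rot [3.14  0.879 1.819] j [ 0.49  0.86  1.3  -0.87  1.36  0.6 ] F [ 1.   0.7 -0.6]
```

View pics/c.png

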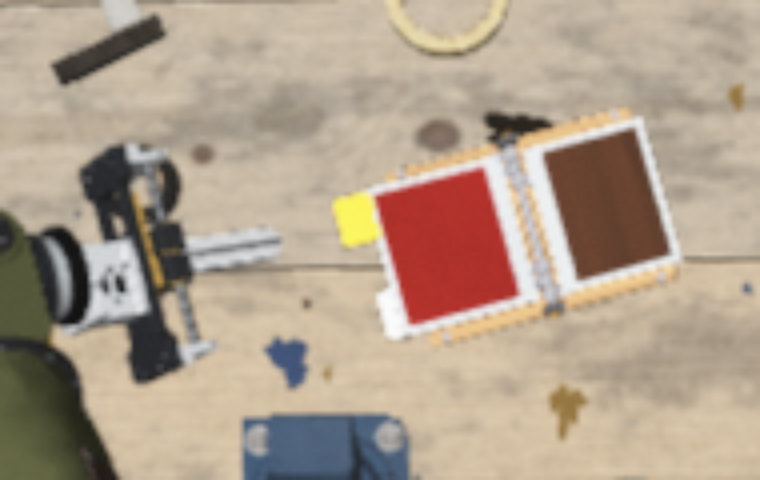

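The finger points straight at the yellow tab: the tip is at (278,243) and the tab centre at (354,220). I'll slide the tip under the tab.

```bash
python3 -m creep '-.25 0 .36 0 0 0;-.25 0 .36 0 0 0;-.25 0 .36 0 0 0;-.25 0 .36 0 0 0;0 0 0 0 0 0'
cat > plan.py <<'E'
from h import *; import sys
# from current pose: waypoints of tip (book y,z) at leaf angle q, elevation e -> per-row units
def plan(qs,es,rho,n,x=41):
    st(); s=manip.read_state();p=s['eef_pos'];a=.251;d=p[:2]-[637,-62.5]
    cx=d[0]*np.cos(a)+d[1]*np.sin(a); y=-d[0]*np.sin(a)+d[1]*np.cos(a); z=p[2]; e=np.pi/2-s['eef_rot'][1]
    if abs(s['eef_rot'][0])<1.5: e=np.pi-e
    for i,(q,e2,r) in enumerate(zip(qs,es,np.broadcast_to(rho,len(qs)))):
        Y=r*np.cos(q)+n*np.sin(q); Z=50+r*np.sin(q)-n*np.cos(q)
        dv,dz=Y-y,Z-z; th=np.pi/2-e
        print(f"q{q:.2f} e{e2:.2f} y{Y:.0f} z{Z:.0f}: {(np.cos(th)*dv-np.sin(th)*dz)/40:.2f} {(x-cx)/40/len(qs):.2f} {(-np.sin(th)*dv-np.cos(th)*dz)/40:.2f} 0 {(e2-e)/np.pi:.3f} 0")
        y,z,e=Y,Z,e2
E
python3 -c "
from plan import *
q=np.arange(.05,1.1,.0875);plan(q,np.full(len(q),.69),np.full(len(q),134),13)"
```

```text
clock: 6.7
eef_pos: [644.0, 74.4, 34.3]
eef_rot: [-3.141, 0.88, 1.819]
wrist_force: [-0.7, 0.2, -0.2]
finger_gap: 0.5
finger_force: 0.0
t 6.7 book x,y,z [ 40.8 130.8  34.3] rot [-3.141  0.88   1.819] j [ 0.38  0.84  1.36 -0.93  1.27  0.58] F [-0.7  0.2 -0.2]
q0.05 e0.69 y134 z44: -0.12 0.00 -0.22 0 -0.000 0
q0.14 e0.69 y135 z55: -0.23 0.00 -0.19 0 0.000 0
q0.23 e0.69 y134 z67: -0.24 0.00 -0.17 0 0.000 0
q0.31 e0.69 y132 z79: -0.26 0.00 -0.15 0 0.000 0
q0.40 e0.69 y128 z90: -0.27 0.00 -0.12 0 0.000 0
q0.49 e0.69 y124 z101: -0.28 0.00 -0.10 0 0.000 0
q0.58 e0.69 y120 z112: -0.28 0.00 -0.07 0 0.000 0
q0.66 e0.69 y114 z122: -0.29 0.00 -0.05 0 0.000 0
q0.75 e0.69 y107 z132: -0.29 0.00 -0.02 0 0.000 0
q0.84 e0.69 y99 z141: -0.29 0.00 0.00 0 0.000 0
q0.93 e0.69 y91 z149: -0.29 0.00 0.03 0 0.000 0
q1.01 e0.69 y82 z157: -0.29 0.00 0.05 0 0.000 0
q1.10 e0.69 y72 z164: -0.28 0.00 0.08 0 0.000 0
```

```bash
python3 -m creep '-.12 0 -.22 0 0 0;-.23 0 -.19 0 0 0;-.24 0 -.17 0 0 0;-.26 0 -.15 0 0 0;-.27 0 -.12 0 0 0;-.28 0 -.1 0 0 0;0 0 0 0 0 0'
python3 -c "
from plan import *
q=np.arange(.6,1.6,.08);plan(q,np.linspace(.71,.98,len(q)),np.full(len(q),134),12)
a=cam('top');cv2.imwrite('pics/d.png',cv2.resize(a['color'][100:220,130:320,::-1],(760,480)))
P=pts(a);h=cv2.cvtColor(a['color'],cv2.COLOR_RGB2HSV);m=(h[...,0]>22)&(h[...,0]<35)&(h[...,1]>120)&(h[...,2]>100);m[:125]=0;m[190:]=0;m[:,:200]=0;m[:,300:]=0
print(np.median(P[m],0),m.sum())"
```

```text
clock: 7.58
eef_pos: [645.9, 69.5, 103.0]
eef_rot: [3.139, 0.88, 1.818]
wrist_force: [-1.6, 0.0, -0.7]
finger_gap: 0.3
finger_force: 0.0
t 7.58 book x,y,z [ 41.4 125.7 103. ] rot [3.139 0.88  1.818] j [ 0.37  0.74  1.36 -0.91  1.33  0.49] F [-1.6  0.  -0.7]
q0.60 e0.71 y117 z116: -0.38 -0.00 -0.04 0 0.006 0
q0.68 e0.73 y112 z125: -0.27 -0.00 -0.04 0 0.007 0
q0.76 e0.76 y105 z134: -0.27 -0.00 -0.03 0 0.007 0
q0.84 e0.78 y98 z142: -0.27 -0.00 -0.01 0 0.007 0
q0.92 e0.80 y91 z149: -0.27 -0.00 0.00 0 0.007 0
q1.00 e0.82 y82 z156: -0.27 -0.00 0.02 0 0.007 0
q1.08 e0.84 y74 z163: -0.27 -0.00 0.03 0 0.007 0
q1.16 e0.87 y65 z168: -0.26 -0.00 0.05 0 0.007 0
q1.24 e0.89 y55 z173: -0.26 -0.00 0.06 0 0.007 0
q1.32 e0.91 y45 z177: -0.26 -0.00 0.08 0 0.007 0
q1.40 e0.94 y35 z180: -0.25 -0.00 0.09 0 0.007 0
q1.48 e0.96 y24 z182: -0.25 -0.00 0.11 0 0.007 0
q1.56 e0.98 y13 z184: -0.24 -0.00 0.12 0 0.007 0
[646.60707547  60.02670674 118.17080094] 108
```

View pics/d.png

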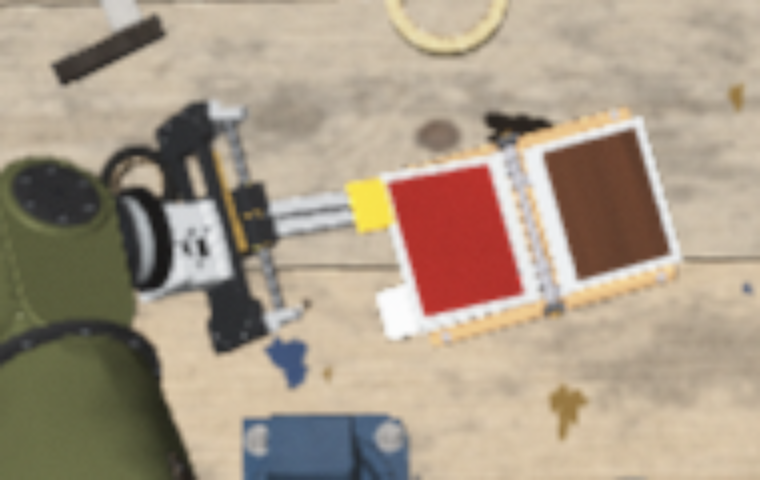

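The finger is under the yellow tab at (370,205) and lifting it, with the leaf at about 0.5 rad. The green leaf and white tab haven't moved.

```bash
python3 -m creep '-.19 0 -.02 0 0 0;-.19 0 -.02 0 .006 0;-.27 0 -.04 0 .007 0;-.27 0 -.03 0 .007 0;-.27 0 -.01 0 .007 0;-.27 0 0 0 .007 0;-.27 0 .02 0 .007 0;-.27 0 .03 0 .007 0;-.26 0 .05 0 .007 0;-.26 0 .06 0 .007 0;-.26 0 .08 0 .007 0;-.25 0 .09 0 .007 0;-.25 0 .11 0 .007 0;-.24 0 .12 0 .007 0;0 0 0 0 0 0'
python3 -c "
from plan import *
q=np.arange(1.64,3.1,.08);plan(q,np.linspace(1.0,1.35,len(q)),np.linspace(132,120,len(q)),10)
a=cam('scene');cv2.imwrite('pics/e.png',cv2.resize(a['color'][80:270,80:340,::-1],(780,570)))"
```

```text
clock: 9.5
eef_pos: [673.4, -40.2, 184.2]
eef_rot: [3.141, 0.597, 1.819]
wrist_force: [0.3, 0.0, 0.2]
finger_gap: 0.4
finger_force: 0.0
t 9.5 book x,y,z [ 40.8  12.6 184.2] rot [3.141 0.597 1.819] j [ 0.11  0.57  1.3  -0.63  1.25  0.06] F [0.3 0.  0.2]
q1.64 e1.00 y1 z182: -0.22 0.00 0.20 0 0.008 0
q1.72 e1.02 y-10 z181: -0.21 0.00 0.16 0 0.006 0
q1.80 e1.04 y-20 z180: -0.20 0.00 0.17 0 0.006 0
q1.88 e1.06 y-30 z177: -0.18 0.00 0.18 0 0.006 0
q1.96 e1.08 y-40 z173: -0.17 0.00 0.19 0 0.006 0
q2.04 e1.10 y-49 z169: -0.16 0.00 0.20 0 0.006 0
q2.12 e1.12 y-58 z164: -0.15 0.00 0.21 0 0.006 0
q2.20 e1.14 y-67 z159: -0.13 0.00 0.22 0 0.006 0
q2.28 e1.16 y-75 z153: -0.12 0.00 0.23 0 0.006 0
q2.36 e1.18 y-82 z146: -0.10 0.00 0.23 0 0.006 0
q2.44 e1.19 y-89 z139: -0.09 0.00 0.24 0 0.006 0
q2.52 e1.21 y-96 z131: -0.07 0.00 0.24 0 0.006 0
q2.60 e1.23 y-101 z122: -0.06 0.00 0.24 0 0.006 0
q2.68 e1.25 y-106 z114: -0.04 0.00 0.24 0 0.006 0
q2.76 e1.27 y-110 z105: -0.03 0.00 0.24 0 0.006 0
q2.84 e1.29 y-114 z96: -0.01 0.00 0.24 0 0.006 0
q2.92 e1.31 y-116 z86: 0.00 0.00 0.24 0 0.006 0
q3.00 e1.33 y-118 z77: 0.02 0.00 0.24 0 0.006 0
q3.08 e1.35 y-119 z67: 0.03 0.00 0.24 0 0.006 0
```

View pics/e.png

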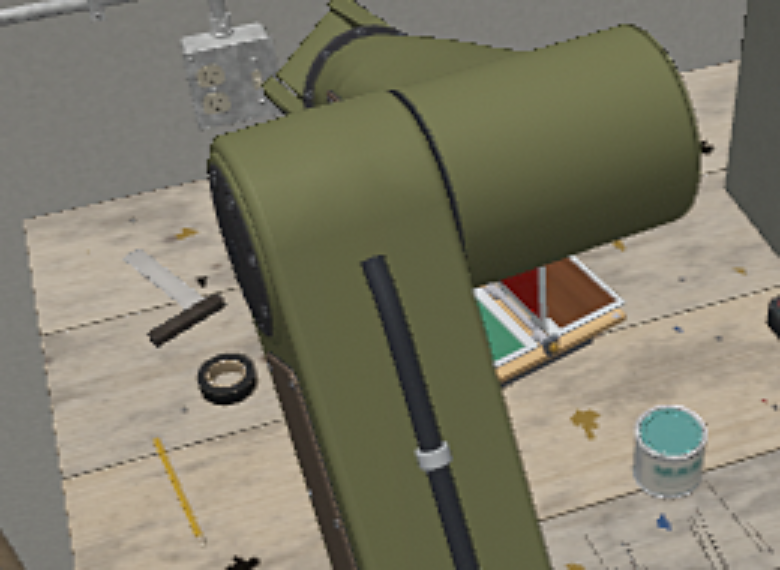

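The leaf is upright: its edge is at (543,295) in the crop, with green in view at (495,335). The tape roll and tin haven't moved. I'll push it on over and down.

```bash
python3 -m creep '-.22 0 .2 0 .008 0;-.21 0 .16 0 .006 0;-.2 0 .17 0 .006 0;-.18 0 .18 0 .006 0;-.17 0 .19 0 .006 0;-.16 0 .2 0 .006 0;-.15 0 .21 0 .006 0;-.13 0 .22 0 .006 0;-.12 0 .23 0 .006 0;-.1 0 .23 0 .006 0;-.09 0 .24 0 .006 0;-.07 0 .24 0 .006 0;-.06 0 .24 0 .006 0;-.04 0 .24 0 .006 0;-.03 0 .24 0 .006 0;-.01 0 .24 0 .006 0;0 0 0 0 0 0'
python3 -c "
from plan import *
q=np.linspace(2.88,3.14,8);plan(q,np.linspace(1.29,1.35,len(q)),np.linspace(118,116,len(q)),2)
a=cam('top');cv2.imwrite('pics/f.png',cv2.resize(a['color'][100:220,180:370,::-1],(760,480)))"
```

```text
clock: 11.68
eef_pos: [704.1, -161.7, 95.9]
eef_rot: [-3.14, 0.288, 1.82]
wrist_force: [0.3, 0.0, 0.3]
finger_gap: 0.3
finger_force: 0.0
t 11.68 book x,y,z [  40.3 -112.7   95.9] rot [-3.14   0.288  1.82 ] j [-0.18  0.72  1.18 -0.29  1.13 -0.32] F [0.3 0.  0.3]
q2.88 e1.29 y-113 z82: 0.08 0.00 0.33 0 0.002 0
q2.92 e1.30 y-114 z78: 0.01 0.00 0.11 0 0.003 0
q2.95 e1.31 y-115 z74: 0.01 0.00 0.11 0 0.003 0
q2.99 e1.32 y-116 z70: 0.02 0.00 0.11 0 0.003 0
q3.03 e1.32 y-116 z65: 0.02 0.00 0.11 0 0.003 0
q3.07 e1.33 y-116 z61: 0.02 0.00 0.11 0 0.003 0
q3.10 e1.34 y-116 z57: 0.02 0.00 0.11 0 0.003 0
q3.14 e1.35 y-116 z52: 0.03 0.00 0.10 0 0.003 0
```

View pics/f.png

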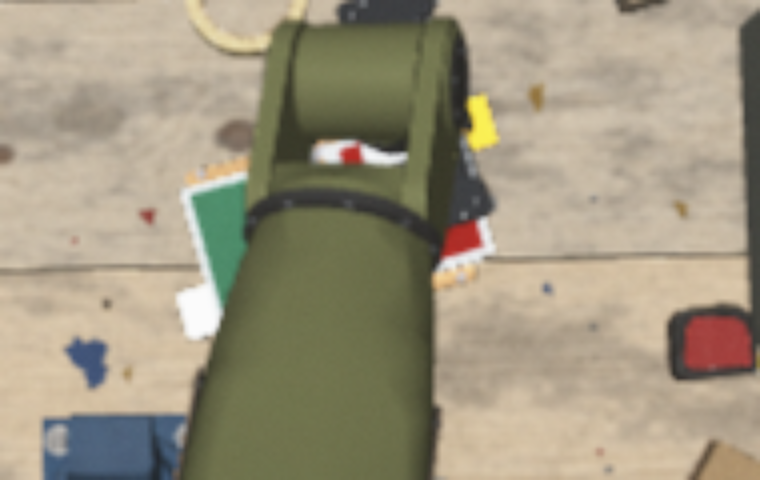

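The leaf is nearly down on the right, with the yellow tab at (482,122). The green leaf is lying where it was. I'll press the rest down slowly and watch the force.

```bash
python3 -m creep '.03 0 .14 0 0 0;.03 0 .14 0 0 0;.03 0 .14 0 0 0;.03 0 .14 0 0 0;.03 0 .1 0 0 0;.03 0 .1 0 0 0;.03 0 .1 0 0 0;0 0 0 0 0 0'
python3 -m creep '.02 0 .06 0 0 0;.02 0 .06 0 0 0;0 0 0 0 0 0'
python3 -m creep '.01 0 .03 0 0 0;0 0 0 0 0 0'
```

```text
clock: 12.72
eef_pos: [704.7, -162.9, 61.2]
eef_rot: [-3.141, 0.289, 1.821]
wrist_force: [0.7, -0.3, 0.3]
finger_gap: 0.3
finger_force: 0.0
clock: 13.1
eef_pos: [704.7, -162.8, 56.3]
eef_rot: [-3.141, 0.289, 1.821]
wrist_force: [0.0, -0.7, 0.6]
finger_gap: 0.7
finger_force: 0.0
clock: 13.35
eef_pos: [704.8, -162.8, 55.3]
eef_rot: [-3.142, 0.289, 1.82]
wrist_force: [-0.5, -0.5, 0.9]
finger_gap: 0.5
finger_force: 0.3
```

```bash
python3 -m creep '.01 0 .025 0 0 0;0 0 0 0 0 0'
python3 -m creep '.01 0 .025 0 0 0;0 0 0 0 0 0'
python3 -m creep '.01 0 .025 0 0 0;0 0 0 0 0 0'
```

```text
clock: 13.6
eef_pos: [704.9, -162.8, 54.8]
eef_rot: [3.141, 0.289, 1.82]
wrist_force: [-2.0, -0.9, 4.1]
finger_gap: 0.8
finger_force: 2.3
clock: 13.85
eef_pos: [705.0, -162.8, 54.5]
eef_rot: [3.141, 0.29, 1.82]
wrist_force: [-4.2, 1.3, 9.5]
finger_gap: 0.4
finger_force: 5.0
clock: 14.1
eef_pos: [705.1, -162.9, 54.2]
eef_rot: [3.14, 0.291, 1.82]
wrist_force: [-6.8, 1.2, 16.1]
finger_gap: 0.3
finger_force: 7.8
```

The force climbs stiffly, so the leaf is at its stop. I'll retreat and check.

```bash
python3 -m creep '-.04 0 -.12 0 0 0;-.1 0 -.3 0 0 0;-.2 0 -.7 0 0 0;-.25 0 -.9 0 0 0;-.25 0 -.9 0 0 0;-.25 0 -.9 0 0 0;.3 -.9 -.3 0 0 0;.3 -.9 -.3 0 0 0;0 -.9 -.3 0 0 0;0 -.9 -.3 0 0 0;0 -.9 0 0 0 0;0 -.9 0 0 0 0;0 -.9 0 0 0 0;0 0 0 0 0 0'
python3 -c "
from h import *
st()
a=cam('top');b=cam('scene');P=pts(a);h=cv2.cvtColor(a['color'],cv2.COLOR_RGB2HSV)
cv2.imwrite('pics/g.png',cv2.resize(np.vstack([a['color'][100:250,130:380],b['color'][100:250,90:340]])[:,:,::-1],(750,600) if 0 else (500,600)))
box=np.zeros(h.shape[:2],bool);box[110:195,205:320]=1
box&=(P[...,2]>30)&(P[...,2]<130)
for n,l,u in [('yellow',22,35),('red',0,6),('green',60,90)]:
    m=box&(h[...,0]>=l)&(h[...,0]<=u)&(h[...,1]>110)&(h[...,2]>60);m=cv2.erode(m.astype(np.uint8),np.ones((3,3)))>0
    q=P[m];
    if len(q)<4: print(n,len(q));continue
    d=q-[637,-62.5,0];y=-d[:,0]*np.sin(.251)+d[:,1]*np.cos(.251)
    print(n,len(q),'z vs y',np.polyfit(y,q[:,2],1).round(3),np.median(q[:,2]).round(1),y.min().round(),y.max().round())
"
```

```text
clock: 15.85
eef_pos: [449.9, -187.9, 251.2]
eef_rot: [3.14, 0.29, 1.819]
wrist_force: [-0.5, -0.0, 0.1]
finger_gap: 0.6
finger_force: 0.0
t 15.85 book x,y,z [-212.4  -75.   251.2] rot [3.14  0.29  1.819] j [-0.34  0.04  1.75 -0.26  1.2  -0.51] F [-0.5 -0.   0.1]
yellow 60 z vs y [-0.082 40.413] 52.4 -152.0 -132.0
red 770 z vs y [-1.0000e-03  5.2312e+01] 52.5 -117.0 -33.0
green 0
```

View pics/g.png

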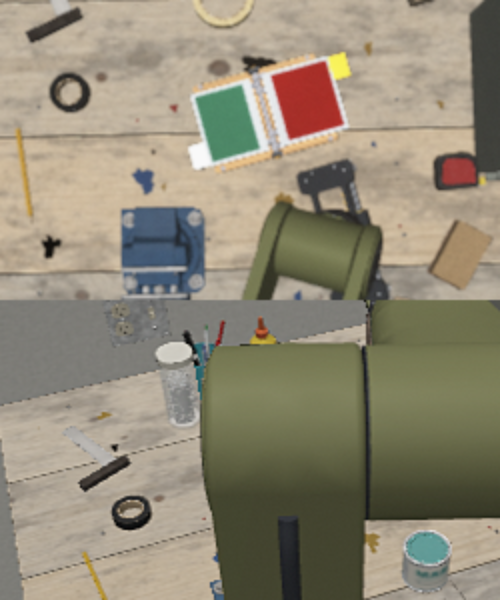

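The red leaf lies level on the right at (310,100), with its surface 52.5 mm up and no slope. The green leaf at (225,120) and its white tab haven't moved, and neither have the tape roll, tape measure and tin. The arm is clear of everything.

```bash
python3 -c "
from cell import manip
print(manip.sign_off())"
```

```text
the job is handed in; nothing more can be done
None
```

I turned the red leaf over the spine using fingertip pushes only. It now lies flat on the right, the green leaf and loose items look unmoved in the final pictures, and I handed the job in at about 16 s.

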